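# Turn the row of tested LED modules round into the transport tray

### The job

Four LED modules (red, yellow, green and blue collar) stand in a row on the aluminium test rack; move them all into the white transport tray, one upright in each compartment, in the reverse order: the module nearest the rack's black end block goes into the compartment farthest from the tray's black end block, the next one into the next, and so on. Keep them upright and set each one down without dropping it.

Things in the scene. Friction and masses are not known exactly. Their poses are not given: they have to be found in the camera images.
- module_red_mid (a point): Loose LED module with a red collar: upright round finned heat sink, 44 mm diameter (lowest 13 mm: black foot, 40 mm), flat red collar ring from 59 to 69 mm up, 26 mm white dome on top; 84 mm tall, 150 to 310 g. This point is on its axis, half-way up (42 mm above its underside), z up. It starts standing on the seat of its own colour.
- module_yellow_mid (a point): Loose LED module with a yellow collar: upright round finned heat sink, 44 mm diameter (lowest 13 mm: black foot, 40 mm), flat yellow collar ring from 59 to 69 mm up, 26 mm white dome on top; 84 mm tall, 150 to 310 g. This point is on its axis, half-way up (42 mm above its underside), z up. It starts standing on the seat of its own colour.
- module_green_mid (a point): Loose LED module with a green collar: upright round finned heat sink, 44 mm diameter (lowest 13 mm: black foot, 40 mm), flat green collar ring from 59 to 69 mm up, 26 mm white dome on top; 84 mm tall, 150 to 310 g. This point is on its axis, half-way up (42 mm above its underside), z up. It starts standing on the seat of its own colour.
- module_blue_mid (a point): Loose LED module with a blue collar: upright round finned heat sink, 44 mm diameter (lowest 13 mm: black foot, 40 mm), flat blue collar ring from 59 to 69 mm up, 26 mm white dome on top; 84 mm tall, 150 to 310 g. This point is on its axis, half-way up (42 mm above its underside), z up. It starts standing on the seat of its own colour.
- seat_red: Fixed grey test seat with two red strips, on the rack, under the red module: 60 (x) by 84 (y) mm, 16 mm high, flat top 28 mm above the bench. Origin: centre of its underside; axes parallel to the rack's.
- seat_yellow: Fixed grey test seat with two yellow strips, on the rack, under the yellow module: 60 (x) by 84 (y) mm, 16 mm high, flat top 28 mm above the bench. Origin: centre of its underside; axes parallel to the rack's.
- seat_green: Fixed grey test seat with two green strips, on the rack, under the green module: 60 (x) by 84 (y) mm, 16 mm high, flat top 28 mm above the bench. Origin: centre of its underside; axes parallel to the rack's.
- seat_blue: Fixed grey test seat with two blue strips, on the rack, under the blue module: 60 (x) by 84 (y) mm, 16 mm high, flat top 28 mm above the bench. Origin: centre of its underside; axes parallel to the rack's.
- rack: Fixed aluminium test rack, left or right of the robot (tray opposite): a plate 292 (x) by 90 (y) mm, 12 mm thick, bearing the four seats, in any order, at x = -108, -36, 36, 108 mm, y = 0. Origin: centre of its underside, on the bench; x points along the row to the black end block (22 by 90 mm, 34 high) on its +x end.
- tray: Fixed white tray, left or right of the robot (rack opposite), 292 (x) by 76 (y) mm. Four compartments, 68 by 68 mm inside, centres at x = -108, -36, 36, 108 mm, y = 0; walls 4 mm thick, 19 mm high; their floor 4 mm above the bench. Origin: centre of its underside, on the bench; x points along the row to the black end block (22 by 76 mm, 34 high) on its +x end.

How it is judged (in metres and radians):
At the end, for the whole second after the job is handed in: All four modules stand upright (0.1 rad), released and at rest, on the tray floor, one per compartment, within 15 mm of its centre in x and y; their order from the tray's black end block is the reverse of their seats' order from the rack's black end block (((x of seat_red in the frame of rack between -0.123 and -0.093 m and x of module_red_mid in the frame of tray between 0.093 and 0.123 m) or (x of seat_red in the frame of rack between -0.051 and -0.021 m and x of module_red_mid in the frame of tray between 0.021 and 0.051 m) or (x of seat_red in the frame of rack between 0.021 and 0.051 m and x of module_red_mid in the frame of tray between -0.051 and -0.021 m) or (x of seat_red in the frame of rack between 0.093 and 0.123 m and x of module_red_mid in the frame of tray between -0.123 and -0.093 m)) and y of module_red_mid in the frame of tray between -0.015 and 0.015 m and z of module_red_mid in the frame of tray between 0.04 and 0.052 m and angle between each of module_red_mid, module_yellow_mid, module_green_mid, module_blue_mid's own z axis and vertical below 0.1 rad and linear speed of each of module_red, module_yellow, module_green, module_blue below 0.02 m/s and ((x of seat_yellow in the frame of rack between -0.123 and -0.093 m and x of module_yellow_mid in the frame of tray between 0.093 and 0.123 m) or (x of seat_yellow in the frame of rack between -0.051 and -0.021 m and x of module_yellow_mid in the frame of tray between 0.021 and 0.051 m) or (x of seat_yellow in the frame of rack between 0.021 and 0.051 m and x of module_yellow_mid in the frame of tray between -0.051 and -0.021 m) or (x of seat_yellow in the frame of rack between 0.093 and 0.123 m and x of module_yellow_mid in the frame of tray between -0.123 and -0.093 m)) and y of module_yellow_mid in the frame of tray between -0.015 and 0.015 m and z of module_yellow_mid in the frame of tray between 0.04 and 0.052 m and ((x of seat_green in the frame of rack between -0.123 and -0.093 m and x of module_green_mid in the frame of tray between 0.093 and 0.123 m) or (x of seat_green in the frame of rack between -0.051 and -0.021 m and x of module_green_mid in the frame of tray between 0.021 and 0.051 m) or (x of seat_green in the frame of rack between 0.021 and 0.051 m and x of module_green_mid in the frame of tray between -0.051 and -0.021 m) or (x of seat_green in the frame of rack between 0.093 and 0.123 m and x of module_green_mid in the frame of tray between -0.123 and -0.093 m)) and y of module_green_mid in the frame of tray between -0.015 and 0.015 m and z of module_green_mid in the frame of tray between 0.04 and 0.052 m and ((x of seat_blue in the frame of rack between -0.123 and -0.093 m and x of module_blue_mid in the frame of tray between 0.093 and 0.123 m) or (x of seat_blue in the frame of rack between -0.051 and -0.021 m and x of module_blue_mid in the frame of tray between 0.021 and 0.051 m) or (x of seat_blue in the frame of rack between 0.021 and 0.051 m and x of module_blue_mid in the frame of tray between -0.051 and -0.021 m) or (x of seat_blue in the frame of rack between 0.093 and 0.123 m and x of module_blue_mid in the frame of tray between -0.123 and -0.093 m)) and y of module_blue_mid in the frame of tray between -0.015 and 0.015 m and z of module_blue_mid in the frame of tray between 0.04 and 0.052 m); the robot touches nothing.
It fails at once if a module is tipped over (angle between any of module_red_mid, module_yellow_mid, module_green_mid, module_blue_mid's own z axis and vertical above 0.7 rad).
It fails at once if a module is dropped: it moves faster than 0.7 m/s (a fall of about 25 mm) without being held ((linear speed of module_red above 0.7 m/s and contact force between the fingers and module_red below 0.1 N) or (linear speed of module_yellow above 0.7 m/s and contact force between the fingers and module_yellow below 0.1 N) or (linear speed of module_green above 0.7 m/s and contact force between the fingers and module_green below 0.1 N) or (linear speed of module_blue above 0.7 m/s and contact force between the fingers and module_blue below 0.1 N)).
It also fails if it takes over 106 s, if anything falls off the work surface, if the arm or the gripper's body presses on something with over 40 N, if the wrist force passes 120 N, or if a joint passes its speed limit or range.

### The arm

A 6-joint arm with a two-finger parallel gripper is mounted at the origin on the work surface. World frame = base frame: x ahead of the robot, y to its left, z up, the work surface at z = 0. Lengths are in m, angles in degrees, forces in N, time in s.
With the tool pointing down it reaches from about 0.25 to 0.725 m from the base axis. Payload 9.7 kg.
Tool frame: the origin (TCP) lies on the centre line of the jaws, within the pads' length; the fingertips stand 8 mm ahead of it and the grasp point (between the pads) lies 11 mm behind it (tcp_to_tips is the x of the fingertips in the tool frame, in m); x points along the fingers, y is the direction in which the jaws open and shut, and the axes are right-handed (so a half turn about x gives the same grasp; the last joint's range is limited). The gripper opens to 85 mm and grips with 20 to 120 N. Pads are 22 mm wide; open, the fingers measure 114 mm over their backs; the gripper's body (76 mm by 85 mm) begins 54 mm behind the grasp point. The pads swing forward as they close: fully open they stand 13 mm farther back than shut.
Start: joints at [70.989, 4.979, 10.078, 95.1, 0, 90], TCP at [0.179, 0.52, 0.239] pointing down, gripper open.
Joint ranges: [-179.16, 179.16], [-48.56, 103.87], [-65.8, 70.77], [-126.05, 130.52], [-82.76, 87.17], [-180, 180]. Speed limits (degrees/s): [127.2, 127.2, 147.25, 180, 180, 180].

### API

Orientations are given as a 3x3 rotation matrix whose columns are the frame's x, y, z axes.
In Python, from station import read_state, camera, camera_model, hand_in, tcp_to_tips gives the robot as it stands. The module is installed in compiled form; this text tells all that it offers.
- The arm moves only by the tool carry_out, never from a script. Its argument "moves" is one flat list of numbers, 6 for each row, row after row: the shift along the tool's x, y, z in units of 50 mm (1.0 is 50 mm), then the turn, a rotation vector about the tool's x, y, z in units of 5 degrees (1.0 is 5 degrees). A call has exactly 8 rows; each row shifts and turns the commanded pose from where the row before left it, along the tool's axes as they then stand; what a row does not reach is not made up. A row lasts 1/10 s, in which the tool goes at most 50 mm and 8.59 degrees, less where a joint would pass 70% of its speed; a pose out of reach is approached as far as the arm can. A call is refused whole if a number of a shift passes 1 or a number of a turn 1, either way. A call with a gripper value outside its range is refused whole. "gripper" is the finger opening in mm, from 0 to 85.4, set as the call begins (left out, the last holds). The fingers move at their own pace and stop on an object; "newtons" is the grip in N (left out, the last holds). Time passes only in rows, so rows that do not move let the fingers close, or fill a call up. It gives the time, the measured TCP pose, the force and the opening at its end, in the units of the state.
- read_state(): the state, without advancing time (a new reading comes with each control period).
- camera(name): name is "side" or "top"; returns the picture (480x640x3 uint8, red, green, blue); there is no depth.
- camera_model(name): a dict with "mtx" (3x3 intrinsics, pixels), "rvec" (rotation vector, rad) and "tvec" (3), from world to camera coordinates, as OpenCV has them. Camera axes: x right, y down, z forward; pixel columns grow to the right and rows downward; lengths in m; the calibration is good to about 2 mm. A picture is of the moment at which its call begins. camera_model takes no time and is no camera call.
- hand_in(): hands the job in, once; it reports no verdict.
The state is a dict: "clock": time; "q": joint angles; "qd": joint speeds; "effort": joint torques, N m; "position": TCP position; "eef_rot": TCP orientation; "ft_force": force on the tool from outside, world axes, zero at the start; "wrist_torque": the same for the moment, N m; "finger_gap": finger opening in m.
Only numpy, scipy, OpenCV 4.12 (cv2) and the standard library are available. Lean on these libraries where they do the work, as an engineer would, in place of code of your own. Each camera call takes 0.05 s, during which the arm holds its last target. There are 200 camera calls.

## Working session

There is one attempt and no reset: what is moved stays moved. The work goes in short steps, Python scripts to look and compute and a tool call to move; the robot and the scene stay as the last step left them, time stands still between calls to the robot, and variables do not carry over. Pictures are saved under pics/ and viewed, about 12 in all and at most 16, crops included, and the job is handed in when it is done.

Besides the shell and the picture viewer there is one more tool, called after ">>>" in YAML: its name, and indented under it one key for each argument. carry_out: Moves the arm, as the interface text tells. Its arguments: {"type":"object","properties":{"moves":{"type":"array"},"gripper":{"type":"number"},"newtons":{"type":"number"}},"required":["moves"]}

```bash
mkdir -p pics; python3 - <<'E'
from station import *
import cv2
s=read_state(); print(s['clock'],s['position'],s['eef_rot'],s['finger_gap'],s['q'])
for n in('top','side'):
    cv2.imwrite(f'pics/{n}0.png',camera(n)[:,:,::-1]); print(n,camera_model(n))
E
```

```text
0.0 [0.17906928 0.51978807 0.23856988] [[-4.22496011e-04  3.25727174e-01  9.45463711e-01]
 [-1.28878126e-03  9.45462833e-01 -3.25727448e-01]
 [-9.99999080e-01 -1.35611446e-03  2.03368025e-05]] 0.08563220814634012 [ 7.09915315e+01  5.01057511e+00  1.00324196e+01  9.50995442e+01
 -1.16360550e-03  9.00011861e+01]
top {'mtx': array([[455.87384072,   0.        , 322.36370704],
       [  0.        , 455.87384072, 237.61636497],
       [  0.        ,   0.        ,   1.        ]]), 'rvec': array([ 2.14053238, -2.1934995 ,  0.09415381]), 'tvec': array([-0.00891019,  0.56173645,  0.81160071])}
side {'mtx': array([[509.66472432,   0.        , 328.4549063 ],
       [  0.        , 509.66472432, 229.54097293],
       [  0.        ,   0.        ,   1.        ]]), 'rvec': array([ 0.11051695, -2.86959448,  1.14649708]), 'tvec': array([0.55261111, 0.11262869, 0.87549662])}
```

View pics/top0.png

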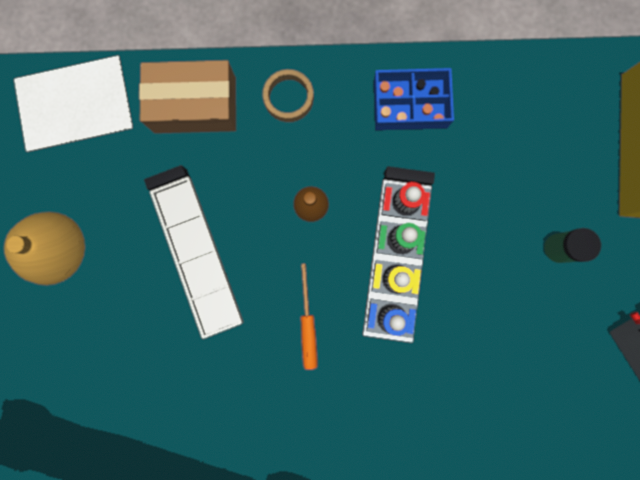

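View pics/side0.png

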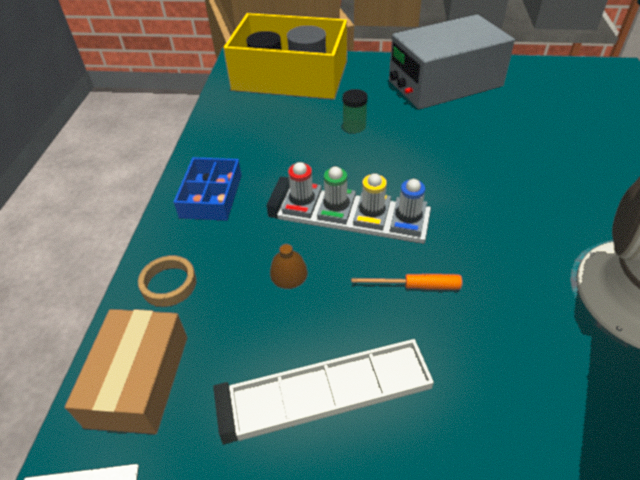

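Top view: the tray is on the left, with its black block at the (167,178) end. The rack is on the right with its block at (408,175), and its order from the block is red (408,198), green, yellow, blue (395,322). So blue goes into the compartment nearest the tray block and red into the farthest.

```bash
cat > h.py <<'E'
import numpy as np, cv2
from station import *
def cast(n,px,z):
    m=camera_model(n);R=cv2.Rodrigues(m['rvec'])[0];C=-R.T@m['tvec']
    p=np.atleast_2d(np.asarray(px,float))
    d=(R.T@np.linalg.solve(m['mtx'],np.c_[p,np.ones(len(p))].T)).T
    return C+d*((z-C[2])/d[:,2])[:,None]
def big(mask,k=0):
    c,_=cv2.findContours(mask.astype(np.uint8),cv2.RETR_EXTERNAL,cv2.CHAIN_APPROX_NONE)
    return sorted(c,key=cv2.contourArea)[-1-k]
HUE=dict(red=(174,6),green=(55,75),yellow=(24,34),blue=(105,125))
def cmask(hsv,c):
    a,b=HUE[c];h=hsv[...,0];m=((h>=a)|(h<=b)) if a>b else ((h>=a)&(h<=b))
    return m&(hsv[...,1]>120)&(hsv[...,2]>60)
E
python3 - <<'E'
from h import *
for n,roiT,roiR in(('top',(140,160,250,345),(355,160,440,350)),('side',(210,330,440,450),(265,155,440,245))):
    im=cv2.imread(f'pics/{n}0.png');hsv=cv2.cvtColor(im,cv2.COLOR_BGR2HSV)
    m=camera_model(n);R=cv2.Rodrigues(m['rvec'])[0];print(n,'cam',-R.T@m['tvec'])
    x0,y0,x1,y1=roiT; w=np.zeros(im.shape[:2],bool); w[y0:y1,x0:x1]=1
    c=big(cv2.morphologyEx((w&(hsv[...,1]<60)&(hsv[...,2]>120)).astype(np.uint8),cv2.MORPH_CLOSE,np.ones((7,7))))
    P=cast(n,c[:,0],0.019)[:,:2].astype(np.float32)
    r=cv2.minAreaRect(P);print('tray',r, cv2.boxPoints(r).round(4).tolist())
    x0,y0,x1,y1=roiR; w[:]=0; w[y0:y1,x0:x1]=1
    for k in HUE:
        mm=(w&cmask(hsv,k)).astype(np.uint8)
        N,L,S,Ce=cv2.connectedComponentsWithStats(mm)
        for i in range(1,N):
            if S[i,4]>25:
                ys,xs=np.where(L==i);e=None
                h=cv2.convexHull(np.c_[xs,ys].astype(np.float32))
                e=cv2.minEnclosingCircle(h)
                print(k,S[i].tolist(),Ce[i].round(1),'circ',np.round(e[0],1),round(e[1],1),'z.094',cast(n,e[0],.094)[0].round(4),'z.028',cast(n,Ce[i],.028)[0].round(4))
E
```

```text
top cam [ 0.48031566 -0.02988439  0.86181594]
tray ((0.533761739730835, 0.21492214500904083), (0.2954309582710266, 0.0800408348441124), 19.897878646850586) [[0.38119998574256897, 0.20229999721050262], [0.40849998593330383, 0.12700000405311584], [0.6862999796867371, 0.22759999334812164], [0.6589999794960022, 0.3027999997138977]]
red [399, 181, 31, 35, 478] [415.1 197.3] circ [416.5 198.5] 19.0 z.094 [ 0.6177 -0.185   0.094 ] z.028 [ 0.6318 -0.1959  0.028 ]
red [384, 187, 8, 24, 139] [387.3 197.9] circ [388.  198.4] 11.6 z.094 [ 0.6191 -0.1366  0.094 ] z.028 [ 0.632  -0.1445  0.028 ]
green [396, 224, 29, 30, 385] [411. 238.] circ [410.5 239.5] 17.7 z.094 [ 0.5479 -0.1719  0.094 ] z.028 [ 0.5565 -0.1852  0.028 ]
green [379, 226, 8, 23, 116] [382.1 236.6] circ [383.  236.9] 11.1 z.094 [ 0.5535 -0.1257  0.094 ] z.028 [ 0.5605 -0.1323  0.028 ]
yellow [373, 264, 9, 24, 150] [377.3 275.4] circ [377.  275.5] 11.9 z.094 [ 0.4888 -0.1133  0.094 ] z.028 [ 0.4896 -0.1209  0.028 ]
yellow [388, 266, 33, 28, 513] [404.7 279.6] circ [405.3 279.8] 17.7 z.094 [ 0.4805 -0.1603  0.094 ] z.028 [ 0.4809 -0
[... 944 characters left out ...]
-0.1694  0.094 ] z.028 [ 0.5608 -0.241   0.028 ]
green [321, 211, 22, 7, 94] [331.9 213.5] circ [331.5 214.5] 10.6 z.094 [ 0.5531 -0.0659  0.094 ] z.028 [ 0.559  -0.1352  0.028 ]
yellow [363, 175, 24, 18, 208] [374. 185.] circ [374.3 182. ] 11.7 z.094 [ 0.4804 -0.1569  0.094 ] z.028 [ 0.4795 -0.2235  0.028 ]
yellow [357, 216, 24, 8, 110] [368.3 219.1] circ [368.5 219. ] 11.5 z.094 [ 0.4882 -0.059   0.094 ] z.028 [ 0.4882 -0.1243  0.028 ]
blue [401, 180, 24, 19, 202] [412.2 190.7] circ [412.5 188. ] 11.9 z.094 [ 0.4102 -0.1445  0.094 ] z.028 [ 0.4024 -0.2108  0.028 ]
blue [395, 222, 23, 8, 123] [406.1 225.5] circ [406. 226.] 11.4 z.094 [ 0.424  -0.0464  0.094 ] z.028 [ 0.4165 -0.112   0.028 ]
```

```bash
cat >> h.py <<'E'
def tri(pt,ps):
    A=[];b=[]
    Pm=[]
    for n in('top','side'):
        m=camera_model(n);Pm.append(m['mtx']@np.c_[cv2.Rodrigues(m['rvec'])[0],m['tvec']])
    X=cv2.triangulatePoints(Pm[0],Pm[1],np.float64(pt).reshape(2,1),np.float64(ps).reshape(2,1))
    return (X[:3]/X[3]).ravel()
E
python3 - <<'E'
from h import *
D={}
for n,g in(('top',dict(red=(413,194),green=(410,235),yellow=(402,279),blue=(397,323))),('side',dict(red=(299,169),green=(335,173),yellow=(375,180),blue=(414,186)))):
    im=cv2.imread(f'pics/{n}0.png');hsv=cv2.cvtColor(im,cv2.COLOR_BGR2HSV)
    for k,(x,y) in g.items():
        w=np.zeros(im.shape[:2],np.uint8);r=10 if n=='top' else 8
        cv2.circle(w,(x,y),r,1,-1)
        c=big(w&((hsv[...,1]<70)&(hsv[...,2]>150)).astype(np.uint8)); e=cv2.minEnclosingCircle(c)
        D[n,k]=e[0]; print(n,k,np.round(e,1) if 0 else (np.round(e[0],1),round(e[1],1)),cast(n,e[0],.099)[0].round(4))
    # black blocks
for k in HUE: print(k,tri(D['top',k],D['side',k]).round(4))
# tray inner dividers / block top corners
for n,roi in(('top',(140,160,195,195)),('side',(205,375,245,445))):
    im=cv2.imread(f'pics/{n}0.png');v=im.max(2);x0,y0,x1,y1=roi
    w=np.zeros(v.shape,bool);w[y0:y1,x0:x1]=1
    c=big(w&(v<60));P=cast(n,c[:,0],.034)[:,:2].astype(np.float32);print(n,'block',cv2.contourArea(c),cv2.minAreaRect(P))
E
```

```text
top red (array([413. , 193.7]), 7.4) [ 0.6252 -0.1785  0.099 ]
top green (array([409.5, 234.4]), 7.6) [ 0.5561 -0.1697  0.099 ]
top yellow (array([402., 279.]), 7.3) [ 0.4819 -0.1541  0.099 ]
top blue (array([397. , 322.5]), 7.6) [ 0.4107 -0.1429  0.099 ]
side red (array([299.2, 167.6]), 6.3) [ 0.6246 -0.184   0.099 ]
side green (array([335. , 171.9]), 6.4) [ 0.5552 -0.1754  0.099 ]
side yellow (array([374.2, 179. ]), 6.5) [ 0.4809 -0.1596  0.099 ]
side blue (array([413.3, 184.9]), 6.5) [ 0.4092 -0.1476  0.099 ]
red [ 0.6238 -0.1774  0.1046]
green [ 0.5551 -0.1687  0.1047]
yellow [ 0.4814 -0.1532  0.1045]
blue [ 0.4104 -0.1422  0.1037]
top block 449.5 ((0.6810742020606995, 0.264188677072525), (0.022344432771205902, 0.08044028282165527), 19.542503356933594)
side block 526.5 ((0.6769891381263733, 0.27436310052871704), (0.020347248762845993, 0.08638520538806915), 21.198949813842773)
```

>>> carry_out:
  moves: [0, -0.69, 0.54, 0, 0, 0, 0, -0.69, 0.54, 0, 0, 0, 0, -0.69, 0.54, 0, 0, 0, 0, -0.69, 0.54, 0, 0, 0, 0, -0.69, 0.54, 0, 0, 0, 0, -0.69, 0.54, 0, 0, 0, 0, -0.69, 0.54, 0, 0, 0, 0, -0.69, 0.54, 0, 0, 0]
  gripper: 85
  newtons: 40

```text
clock: 0.9
position: [0.2934, 0.1871, 0.2391]
eef_rot: [[0.0, 0.325, 0.946], [0.0, 0.946, -0.325], [-1.0, 0.0, 0.0]]
ft_force: [1.1, 0.0, 0.6]
finger_gap: 0.0851
```

```bash
cat > st.py <<'E'
from h import *; import sys
s=read_state();R=s['eef_rot'];phi=np.degrees(np.arctan2(R[1,1],R[0,1]))
print(round(s['clock'],2),s['position'].round(4),'phi',phi.round(2),'xz',R[2,0].round(4),'q6',round(s['q'][5],1),'F',s['ft_force'].round(1),round(s['finger_gap'],4))
if len(sys.argv)>2:
    d=np.array([float(sys.argv[1]),float(sys.argv[2])])-s['position'][:2]
    print('units dy %.2f dz %.2f'%(d@R[:2,1]/.05,d@R[:2,2]/.05),'to target; norm',np.linalg.norm(d)/.05)
E
python3 st.py .410 -.145
```

```text
0.9 [0.2934 0.1871 0.2391] phi 71.03 xz -1.0 q6 51.5 F [1.1 0.  0.6] 0.0851
units dy -5.52 dz 4.36 to target; norm 7.038819441259455
```

>>> carry_out:
  moves: [0, -0.69, 0.545, 0, 0, 0, 0, -0.69, 0.545, 0, 0, 0, 0, -0.69, 0.545, 0, 0, 0, 0, -0.69, 0.545, 0, 0, 0, 0, -0.69, 0.545, 0, 0, 0, 0, -0.69, 0.545, 0, 0, 0, 0, -0.69, 0.545, 0, 0, 0, 0, -0.69, 0.545, 0, 0, 0]

```text
clock: 1.7
position: [0.4097, -0.1453, 0.2391]
eef_rot: [[0.0, 0.326, 0.945], [0.0, 0.945, -0.326], [-1.0, 0.0, -0.0]]
ft_force: [1.7, 0.8, 0.3]
finger_gap: 0.085
```

>>> carry_out:
  moves: [0.3, 0, 0, -0.4, 0, 0, 0.3, 0, 0, -0.5, 0, 0, 0.3, 0, 0, -0.5, 0, 0, 0.3, 0, 0, -0.5, 0, 0, 0.3, 0, 0, 0, 0, 0, 0.1, 0, 0, 0, 0, 0, 0, 0, 0, 0, 0, 0, 0, 0, 0, 0, 0, 0]

```text
clock: 2.5
position: [0.4098, -0.1433, 0.1599]
eef_rot: [[0.0, 0.165, 0.986], [-0.0, 0.986, -0.165], [-1.0, -0.0, 0.0]]
ft_force: [-0.5, 0.2, 0.3]
finger_gap: 0.085
```

```bash
python3 st.py .410 -.145; python3 - <<'E'
from h import *
a=camera('top')[150:390,300:480,::-1];b=camera('side')[100:300,240:500,::-1]
a=cv2.resize(a,None,fx=2,fy=2);b=cv2.resize(b,None,fx=1.6,fy=1.6);c=np.zeros((480,a.shape[1]+b.shape[1],3),np.uint8)
c[:a.shape[0],:a.shape[1]]=a;c[:b.shape[0],a.shape[1]:]=b;cv2.imwrite('pics/a1.png',c)
E
```

```text
2.5 [ 0.4098 -0.1433  0.1599] phi 80.49 xz -1.0 q6 -9.8 F [-0.5  0.2  0.3] 0.085
units dy -0.03 dz 0.01 to target; norm 0.03437142096368589
```

View pics/a1.png

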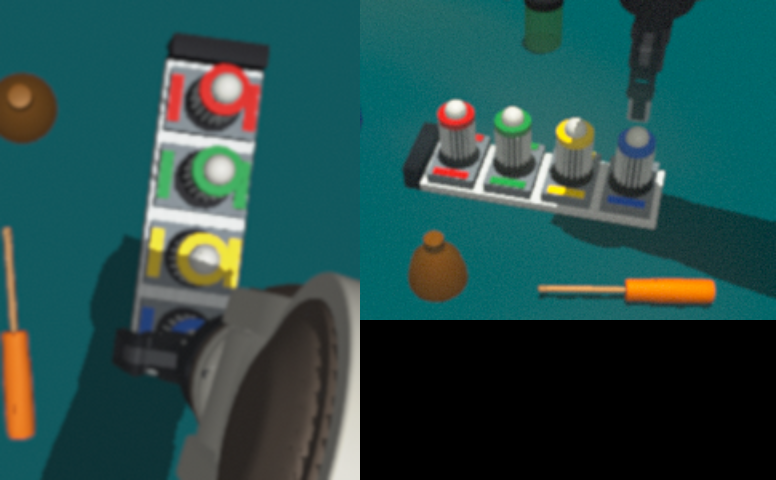

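The finger column (crop 638,110) lines up with the blue module (637,140), so I can descend and grip.

>>> carry_out:
  moves: [0.3, 0, 0, 0, 0, 0, 0.3, 0, 0, 0, 0, 0, 0.3, 0, 0, 0, 0, 0, 0.3, 0, 0, 0, 0, 0, 0.3, 0, 0, 0, 0, 0, 0.3, 0, 0, 0, 0, 0, 0.28, 0, 0, 0, 0, 0, 0, 0, 0, 0, 0, 0]

```text
clock: 3.4
position: [0.4086, -0.1429, 0.053]
eef_rot: [[-0.003, 0.165, 0.986], [0.001, 0.986, -0.165], [-1.0, 0.0, -0.003]]
ft_force: [-1.4, 0.2, -0.4]
finger_gap: 0.0852
```

>>> carry_out:
  moves: [0, 0, 0, 0, 0, 0, 0, 0, 0, 0, 0, 0, 0, 0, 0, 0, 0, 0, 0, 0, 0, 0, 0, 0, 0, 0, 0, 0, 0, 0, 0, 0, 0, 0, 0, 0, 0, 0, 0, 0, 0, 0, 0, 0, 0, 0, 0, 0]
  gripper: 30
  newtons: 40

```text
clock: 4.2
position: [0.4102, -0.1435, 0.0562]
eef_rot: [[0.001, 0.165, 0.986], [-0.001, 0.986, -0.165], [-1.0, -0.0, 0.001]]
ft_force: [-1.5, -1.1, 6.5]
finger_gap: 0.0435
```

>>> carry_out:
  moves: [-0.2, 0, 0, 0, 0, 0, -0.3, 0, 0, -0.8, 0, 0, -0.3, 0, 0, -0.9, 0, 0, -0.3, 0, 0, -0.9, 0, 0, -0.3, 0, 0, -0.9, 0, 0, -0.3, 0, 0, -0.9, 0, 0, -0.3, 0, 0, -0.9, 0, 0, -0.2, 0, 0, -0.6, 0, 0]

```text
clock: 5.0
position: [0.4098, -0.1432, 0.1667]
eef_rot: [[0.001, -0.345, 0.939], [-0.0, 0.939, 0.345], [-1.0, -0.0, 0.001]]
ft_force: [0.6, 0.7, -1.8]
finger_gap: 0.0433
```

```bash
python3 st.py .6345 .251
```

```text
5.0 [ 0.4098 -0.1432  0.1667] phi 110.17 xz -1.0 q6 -39.4 F [ 0.6  0.7 -1.8] 0.0433
units dy 5.85 dz 6.94 to target; norm 9.075877186385673
```

>>> carry_out:
  moves: [0, 0.25, 0.3, 0, 0, 0, 0, 0.5, 0.6, 0, 0, 0, 0, 0.5, 0.6, 0, 0, 0, 0, 0.5, 0.6, 0, 0, 0, 0, 0.5, 0.6, 0, 0, 0, 0, 0.5, 0.6, 0, 0, 0, 0, 0.5, 0.6, 0, 0, 0, 0, 0.5, 0.6, 0, 0, 0]

```text
clock: 5.8
position: [0.5575, 0.1115, 0.1655]
eef_rot: [[-0.0, -0.342, 0.94], [-0.0, 0.94, 0.342], [-1.0, 0.0, -0.0]]
ft_force: [0.9, -1.1, -1.9]
finger_gap: 0.0437
```

>>> carry_out:
  moves: [0, 0.5, 0.6, 0, 0, 0, 0, 0.5, 0.6, 0, 0, 0, 0, 0.5, 0.6, 0, 0, 0, 0, 0.3, 0.34, 0, 0, 0, 0.2, 0.2, 0.2, 0, 0, 0, 0.3, 0.1, 0.1, 0, 0, 0, 0.3, 0, 0, 0, 0, 0, 0.2, 0, 0, 0, 0, 0]

```text
clock: 6.6
position: [0.6347, 0.249, 0.1127]
eef_rot: [[-0.003, -0.341, 0.94], [-0.001, 0.94, 0.341], [-1.0, -0.0, -0.003]]
ft_force: [0.3, 0.8, -1.7]
finger_gap: 0.043
```

```bash
python3 st.py .6345 .251; python3 - <<'E'
from h import *
a=camera('top')[150:360,100:280,::-1];b=camera('side')[300:460,200:450,::-1]
a=cv2.resize(a,None,fx=2,fy=2);b=cv2.resize(b,None,fx=1.7,fy=1.7);c=np.zeros((480,a.shape[1]+b.shape[1],3),np.uint8)
c[:a.shape[0],:a.shape[1]]=a;c[:b.shape[0],a.shape[1]:]=b;cv2.imwrite('pics/a2.png',c)
E
```

```text
6.6 [0.6347 0.249  0.1127] phi 109.95 xz -1.0 q6 1.5 F [ 0.3  0.8 -1.7] 0.043
units dy 0.04 dz 0.01 to target; norm 0.03974762333063275
```

View pics/a2.png

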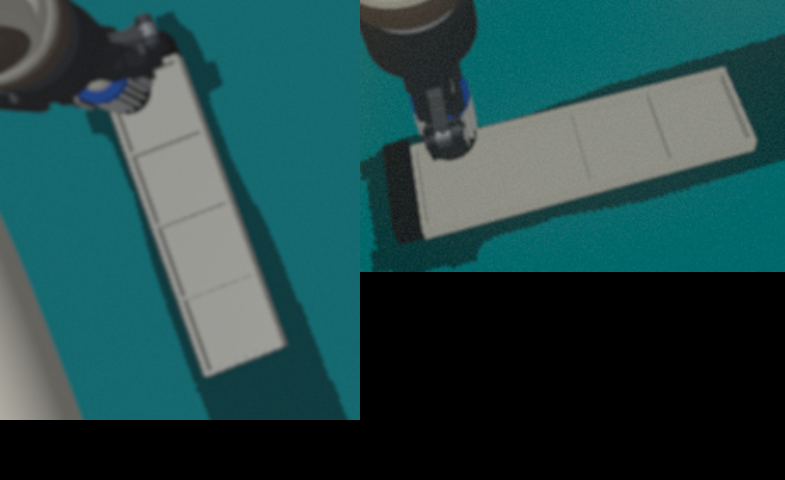

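>>> carry_out:
  moves: [0.3, 0, 0, 0, 0, 0, 0.3, 0, 0, 0, 0, 0, 0.3, 0, 0, 0, 0, 0, 0.2, 0, 0, 0, 0, 0, 0.2, 0, 0, 0, 0, 0, 0.1, 0, 0, 0, 0, 0, 0.1, 0, 0, 0, 0, 0, 0, 0, 0, 0, 0, 0]

```text
clock: 7.5
position: [0.6356, 0.2502, 0.0397]
eef_rot: [[-0.001, -0.342, 0.94], [-0.0, 0.94, 0.342], [-1.0, -0.0, -0.001]]
ft_force: [0.1, 0.4, -2.2]
finger_gap: 0.0435
```

```bash
python3 st.py .6345 .251; python3 - <<'E'
from h import *
a=camera('top')[150:360,100:280,::-1];b=camera('side')[300:460,200:450,::-1]
a=cv2.resize(a,None,fx=2,fy=2);b=cv2.resize(b,None,fx=1.7,fy=1.7);c=np.zeros((480,a.shape[1]+b.shape[1],3),np.uint8)
c[:a.shape[0],:a.shape[1]]=a;c[:b.shape[0],a.shape[1]:]=b;cv2.imwrite('pics/a3.png',c)
E
```

```text
7.5 [0.6356 0.2502 0.0397] phi 109.99 xz -1.0 q6 1.5 F [ 0.1  0.4 -2.2] 0.0435
units dy 0.02 dz -0.02 to target; norm 0.027521044368178475
```

View pics/a3.png

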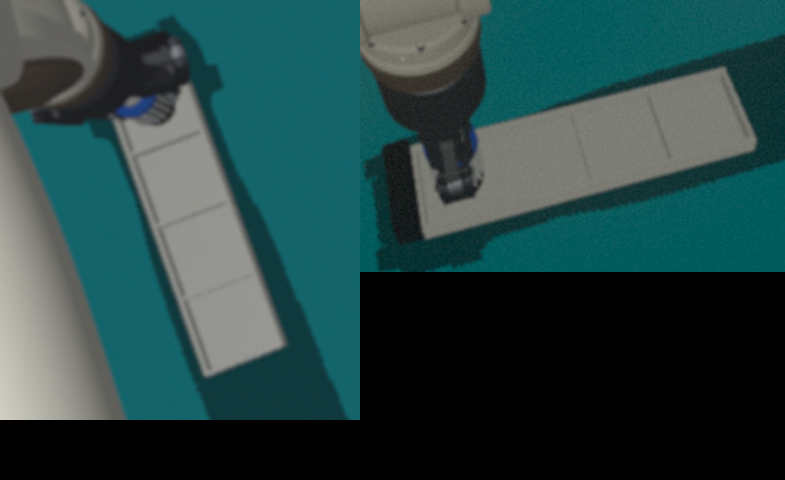

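>>> carry_out:
  moves: [0.04, 0, 0, 0, 0, 0, 0.04, 0, 0, 0, 0, 0, 0.03, 0, 0, 0, 0, 0, 0.02, 0, 0, 0, 0, 0, 0.02, 0, 0, 0, 0, 0, 0, 0, 0, 0, 0, 0, 0, 0, 0, 0, 0, 0, 0, 0, 0, 0, 0, 0]

```text
clock: 8.4
position: [0.6358, 0.2503, 0.0328]
eef_rot: [[0.0, -0.342, 0.94], [0.0, 0.94, 0.342], [-1.0, 0.0, 0.0]]
ft_force: [-0.0, -0.7, -2.1]
finger_gap: 0.0433
```

>>> carry_out:
  moves: [0.01, 0, 0, 0, 0, 0, 0.01, 0, 0, 0, 0, 0, 0, 0, 0, 0, 0, 0, 0, 0, 0, 0, 0, 0, 0, 0, 0, 0, 0, 0, 0, 0, 0, 0, 0, 0, 0, 0, 0, 0, 0, 0, 0, 0, 0, 0, 0, 0]

```text
clock: 9.2
position: [0.6359, 0.2503, 0.0323]
eef_rot: [[0.0, -0.342, 0.94], [0.0, 0.94, 0.342], [-1.0, -0.0, 0.001]]
ft_force: [-2.6, -1.6, 5.5]
finger_gap: 0.0431
```

>>> carry_out:
  moves: [0, 0, 0, 0, 0, 0, 0, 0, 0, 0, 0, 0, 0, 0, 0, 0, 0, 0, 0, 0, 0, 0, 0, 0, 0, 0, 0, 0, 0, 0, 0, 0, 0, 0, 0, 0, 0, 0, 0, 0, 0, 0, 0, 0, 0, 0, 0, 0]
  gripper: 80

```text
clock: 10.0
position: [0.6358, 0.2502, 0.0318]
eef_rot: [[0.0, -0.342, 0.94], [0.0, 0.94, 0.342], [-1.0, -0.0, 0.0]]
ft_force: [1.0, -0.2, -0.0]
finger_gap: 0.08
```

>>> carry_out:
  moves: [-0.35, 0, 0, 0, 0, 0, -0.4, 0, 0, 0, 0, 0, -0.4, 0, 0, 0.9, 0, 0, -0.35, 0, 0, 1, 0, 0, -0.35, 0, 0, 1, 0, 0, -0.35, 0, 0, 1, 0, 0, -0.3, 0, 0, 1, 0, 0, -0.2, 0, 0, 1, 0, 0]

```text
clock: 10.8
position: [0.6361, 0.2503, 0.1683]
eef_rot: [[0.001, 0.169, 0.986], [0.001, 0.986, -0.169], [-1.0, 0.001, 0.001]]
ft_force: [1.0, -0.2, 0.3]
finger_gap: 0.0797
```

```bash
python3 st.py .4813 -.157
```

```text
10.8 [0.6361 0.2503 0.1683] phi 80.28 xz -1.0 q6 31.2 F [ 1.  -0.2  0.3] 0.0797
units dy -8.55 dz -1.68 to target; norm 8.714223821390954
```

>>> carry_out:
  moves: [0, -0.9, -0.18, 0, 0, 0, 0, -0.9, -0.18, 0, 0, 0, 0, -0.9, -0.18, 0, 0, 0, 0, -0.9, -0.18, 0, 0, 0, 0, -0.9, -0.18, 0, 0, 0, 0, -0.9, -0.18, 0, 0, 0, 0, -0.9, -0.18, 0, 0, 0, 0, -0.9, -0.18, 0, 0, 0]

```text
clock: 11.6
position: [0.5044, -0.0944, 0.1671]
eef_rot: [[0.001, 0.165, 0.986], [-0.0, 0.986, -0.165], [-1.0, -0.0, 0.001]]
ft_force: [1.7, -0.0, -0.1]
finger_gap: 0.0803
```

>>> carry_out:
  moves: [0, -0.8, -0.14, 0, 0, 0, 0, -0.4, -0.08, 0, 0, 0, 0, -0.14, -0.02, 0, 0, 0, 0.1, 0, 0, 0, 0, 0, 0.2, 0, 0, 0, 0, 0, 0.2, 0, 0, 0, 0, 0, 0, 0, 0, 0, 0, 0, 0, 0, 0, 0, 0, 0]
  gripper: 85

```text
clock: 12.4
position: [0.4823, -0.1562, 0.1412]
eef_rot: [[-0.001, 0.164, 0.986], [0.0, 0.986, -0.164], [-1.0, 0.0, -0.001]]
ft_force: [-0.3, -0.8, 0.0]
finger_gap: 0.0853
```

```bash
python3 st.py .4813 -.157;  python3 - <<'E'
from h import *
a=camera('top')[150:360,100:280,::-1];b=camera('side')[100:460,200:500,::-1]
a=cv2.resize(a,None,fx=2,fy=2);b=cv2.resize(b,None,fx=1.4,fy=1.4);c=np.zeros((520,a.shape[1]+b.shape[1],3),np.uint8)
c[:a.shape[0],:a.shape[1]]=a;c[:b.shape[0],a.shape[1]:]=b;cv2.imwrite('pics/a4.png',c)
E
```

```text
12.4 [ 0.4823 -0.1562  0.1412] phi 80.56 xz -1.0 q6 -8.5 F [-0.3 -0.8  0. ] 0.0853
units dy -0.02 dz -0.02 to target; norm 0.025440922602828972
```

View pics/a4.png

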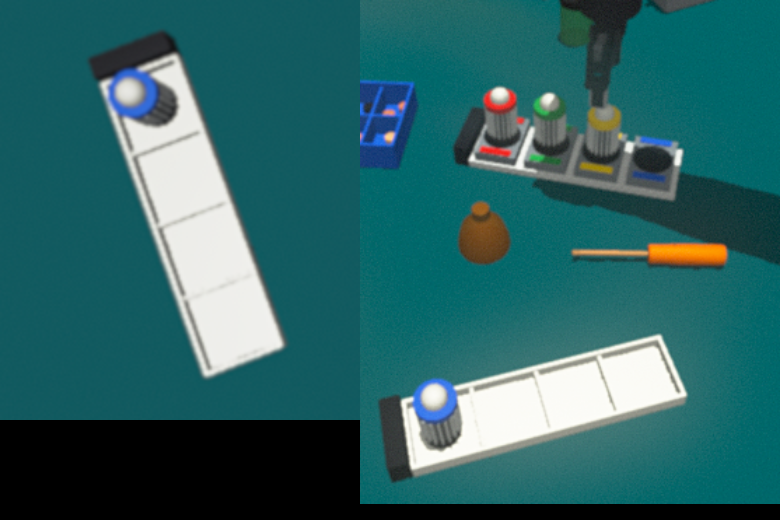

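Blue stands well inside its compartment (side crop about 440,425). The gripper is over yellow (600,100).

>>> carry_out:
  moves: [0.3, 0, 0, 0, 0, 0, 0.3, 0, 0, 0, 0, 0, 0.3, 0, 0, 0, 0, 0, 0.3, 0, 0, 0, 0, 0, 0.3, 0, 0, 0, 0, 0, 0.2, 0, 0, 0, 0, 0, 0, 0, 0, 0, 0, 0, 0, 0, 0, 0, 0, 0]

```text
clock: 13.3
position: [0.4825, -0.1571, 0.0569]
eef_rot: [[0.0, 0.165, 0.986], [-0.0, 0.986, -0.165], [-1.0, -0.0, 0.0]]
ft_force: [0.3, 0.9, 0.6]
finger_gap: 0.0849
```

>>> carry_out:
  moves: [0, 0, 0, 0, 0, 0, 0, 0, 0, 0, 0, 0, 0, 0, 0, 0, 0, 0, 0, 0, 0, 0, 0, 0, 0, 0, 0, 0, 0, 0, 0, 0, 0, 0, 0, 0, 0, 0, 0, 0, 0, 0, 0, 0, 0, 0, 0, 0]
  gripper: 30

```text
clock: 14.1
position: [0.4828, -0.157, 0.0576]
eef_rot: [[0.001, 0.165, 0.986], [-0.0, 0.986, -0.165], [-1.0, 0.0, 0.001]]
ft_force: [0.3, 1.7, 5.7]
finger_gap: 0.0431
```

```bash
python3 st.py; python3 - <<'E'
from h import *
D={}
for n,(x0,y0,x1,y1) in(('top',(150,180,180,215)),('side',(238,360,270,400))):
    im=camera(n)[:,:,::-1].copy();hsv=cv2.cvtColor(im,cv2.COLOR_BGR2HSV);w=np.zeros(im.shape[:2],bool);w[y0:y1,x0:x1]=1
    c=big(w&cmask(hsv,'blue'));D[n]=cv2.fitEllipse(cv2.convexHull(c)) ;print(n,D[n],cast(n,D[n][0],.068)[0])
print(tri(D['top'][0],D['side'][0]))
E
```

```text
14.1 [ 0.4828 -0.157   0.0576] phi 80.5 xz -1.0 q6 -8.5 F [0.3 1.7 5.7] 0.0431
top ((166.24925231933594, 195.87155151367188), (24.121477127075195, 25.799808502197266), 153.94464111328125) [0.63858325 0.25179437 0.068     ]
side ((253.2710723876953, 385.60223388671875), (30.00673484802246, 32.54802322387695), 52.884525299072266) [0.63617648 0.24860487 0.068     ]
[0.63644252 0.25035203 0.07184014]
```

>>> carry_out:
  moves: [-0.2, 0, 0, 0, 0, 0, -0.3, 0, 0, -0.8, 0, 0, -0.3, 0, 0, -0.9, 0, 0, -0.3, 0, 0, -0.9, 0, 0, -0.3, 0, 0, -0.9, 0, 0, -0.3, 0, 0, -0.9, 0, 0, -0.3, 0, 0, -0.9, 0, 0, -0.2, 0, 0, -0.6, 0, 0]

```text
clock: 15.0
position: [0.4824, -0.1571, 0.1681]
eef_rot: [[0.0, -0.345, 0.939], [-0.0, 0.939, 0.345], [-1.0, -0.001, 0.0]]
ft_force: [0.4, -0.9, -2.2]
finger_gap: 0.0433
```

```bash
python3 st.py .5668 .2265
```

```text
15.0 [ 0.4824 -0.1571  0.1681] phi 110.16 xz -1.0 q6 -38.2 F [ 0.4 -0.9 -2.2] 0.0433
units dy 6.62 dz 4.23 to target; norm 7.855712010635136
```

>>> carry_out:
  moves: [0, 0.28, 0.18, 0, 0, 0, 0, 0.56, 0.36, 0, 0, 0, 0, 0.56, 0.36, 0, 0, 0, 0, 0.56, 0.36, 0, 0, 0, 0, 0.56, 0.36, 0, 0, 0, 0, 0.56, 0.36, 0, 0, 0, 0, 0.56, 0.36, 0, 0, 0, 0, 0.56, 0.36, 0, 0, 0]

```text
clock: 15.8
position: [0.5374, 0.0877, 0.1669]
eef_rot: [[-0.0, -0.342, 0.94], [-0.0, 0.94, 0.342], [-1.0, -0.0, -0.0]]
ft_force: [0.8, 0.3, -2.3]
finger_gap: 0.0435
```

>>> carry_out:
  moves: [0, 0.56, 0.36, 0, 0, 0, 0, 0.56, 0.36, 0, 0, 0, 0, 0.56, 0.36, 0, 0, 0, 0, 0.4, 0.25, 0, 0, 0, 0.2, 0.24, 0.14, 0, 0, 0, 0.3, 0.1, 0.06, 0, 0, 0, 0.3, 0, 0, 0, 0, 0, 0.2, 0, 0, 0, 0, 0]

```text
clock: 16.6
position: [0.5671, 0.2251, 0.1142]
eef_rot: [[-0.003, -0.341, 0.94], [-0.001, 0.94, 0.341], [-1.0, -0.0, -0.003]]
ft_force: [-0.7, -0.7, -2.2]
finger_gap: 0.0429
```

>>> carry_out:
  moves: [0.3, 0, 0, 0, 0, 0, 0.3, 0, 0, 0, 0, 0, 0.3, 0, 0, 0, 0, 0, 0.2, 0, 0, 0, 0, 0, 0.2, 0, 0, 0, 0, 0, 0.1, 0, 0, 0, 0, 0, 0.1, 0, 0, 0, 0, 0, 0, 0, 0, 0, 0, 0]

```text
clock: 17.4
position: [0.5678, 0.2263, 0.0413]
eef_rot: [[-0.0, -0.342, 0.94], [-0.0, 0.94, 0.342], [-1.0, -0.0, -0.001]]
ft_force: [-0.3, 0.3, -3.0]
finger_gap: 0.0434
```

```bash
python3 st.py .5668 .2265
```

```text
17.4 [0.5678 0.2263 0.0413] phi 109.99 xz -1.0 q6 1.7 F [-0.3  0.3 -3. ] 0.0434
units dy 0.01 dz -0.02 to target; norm 0.0211028652876757
```

>>> carry_out:
  moves: [0.04, 0, 0, 0, 0, 0, 0.04, 0, 0, 0, 0, 0, 0.04, 0, 0, 0, 0, 0, 0.02, 0, 0, 0, 0, 0, 0.02, 0, 0, 0, 0, 0, 0.01, 0, 0, 0, 0, 0, 0, 0, 0, 0, 0, 0, 0, 0, 0, 0, 0, 0]

```text
clock: 18.2
position: [0.568, 0.2264, 0.0336]
eef_rot: [[0.0, -0.342, 0.94], [0.0, 0.94, 0.342], [-1.0, 0.0, 0.0]]
ft_force: [-2.0, -0.9, 1.6]
finger_gap: 0.0431
```

Contact (force +1.6 N), so I release and lift.

>>> carry_out:
  moves: [0, 0, 0, 0, 0, 0, 0, 0, 0, 0, 0, 0, 0, 0, 0, 0, 0, 0, 0, 0, 0, 0, 0, 0, 0, 0, 0, 0, 0, 0, 0, 0, 0, 0, 0, 0, 0, 0, 0, 0, 0, 0, 0, 0, 0, 0, 0, 0]
  gripper: 80

```text
clock: 19.0
position: [0.568, 0.2264, 0.0333]
eef_rot: [[0.0, -0.342, 0.94], [0.0, 0.94, 0.342], [-1.0, 0.0, 0.0]]
ft_force: [-0.4, 0.2, 0.6]
finger_gap: 0.0801
```

>>> carry_out:
  moves: [-0.35, 0, 0, 0, 0, 0, -0.4, 0, 0, 0, 0, 0, -0.4, 0, 0, 0.9, 0, 0, -0.35, 0, 0, 1, 0, 0, -0.35, 0, 0, 1, 0, 0, -0.35, 0, 0, 1, 0, 0, -0.3, 0, 0, 1, 0, 0, -0.2, 0, 0, 1, 0, 0]

```text
clock: 19.8
position: [0.5682, 0.2265, 0.1696]
eef_rot: [[0.001, 0.169, 0.986], [0.001, 0.986, -0.169], [-1.0, 0.001, 0.001]]
ft_force: [0.6, -0.7, -0.2]
finger_gap: 0.08
```

```bash
python3 st.py .5555 -.1725
```

```text
19.8 [0.5682 0.2265 0.1696] phi 80.28 xz -1.0 q6 31.4 F [ 0.6 -0.7 -0.2] 0.08
units dy -7.91 dz 1.10 to target; norm 7.983204280740091
```

>>> carry_out:
  moves: [0, -0.9, 0.12, 0, 0, 0, 0, -0.9, 0.12, 0, 0, 0, 0, -0.9, 0.12, 0, 0, 0, 0, -0.9, 0.12, 0, 0, 0, 0, -0.9, 0.12, 0, 0, 0, 0, -0.9, 0.12, 0, 0, 0, 0, -0.9, 0.12, 0, 0, 0, 0, -0.9, 0.12, 0, 0, 0]
  gripper: 85

```text
clock: 20.6
position: [0.5555, -0.1385, 0.1685]
eef_rot: [[0.0, 0.165, 0.986], [-0.0, 0.986, -0.165], [-1.0, -0.0, 0.0]]
ft_force: [1.6, -0.1, -0.0]
finger_gap: 0.085
```

>>> carry_out:
  moves: [0, -0.45, 0.07, 0, 0, 0, 0, -0.2, 0.03, 0, 0, 0, 0, -0.06, 0.01, 0, 0, 0, 0.1, 0, 0, 0, 0, 0, 0.2, 0, 0, 0, 0, 0, 0.2, 0, 0, 0, 0, 0, 0.1, 0, 0, 0, 0, 0, 0, 0, 0, 0, 0, 0]

```text
clock: 21.4
position: [0.5549, -0.1719, 0.1369]
eef_rot: [[-0.002, 0.164, 0.986], [0.001, 0.986, -0.164], [-1.0, 0.0, -0.002]]
ft_force: [-0.1, -0.9, 0.2]
finger_gap: 0.0848
```

```bash
python3 st.py .5555 -.1725;  python3 - <<'E'
from h import *
b=camera('side')[100:460,200:500,::-1]
cv2.imwrite('pics/a5.png',cv2.resize(b,None,fx=1.6,fy=1.6))
E
```

```text
21.4 [ 0.5549 -0.1719  0.1369] phi 80.53 xz -1.0 q6 -7.7 F [-0.1 -0.9  0.2] 0.0848
units dy -0.01 dz 0.01 to target; norm 0.017262700536296693
```

View pics/a5.png

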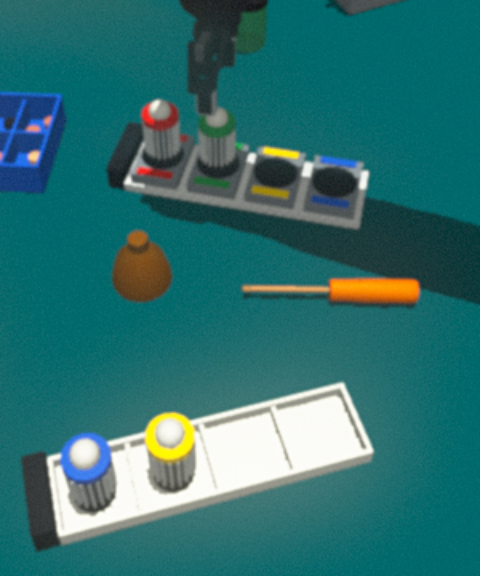

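```bash
python3 - <<'E'
from h import *
m=camera_model('side')
u=np.array([.986,-.165]);j=np.array([.165,.986])
for nm,p in(('green dome',[.5555,-.1725,.099]),('red dome',[.625,-.181,.099]),('tip',[*(np.array([.555,-.172])+.048*j),.142]),('fing',[*(np.array([.555,-.172])+.048*j),.18])):
    q=cv2.projectPoints(np.float64([p]),m['rvec'],m['tvec'],m['mtx'],None)[0].ravel();print(nm,q,'crop',((q-[200,100])*1.6).round())
E
```

```text
green dome [334.75042124 172.90666089] crop [216. 117.]
red dome [298.7980725  168.57618229] crop [158. 110.]
tip [328.23573179 171.49596691] crop [205. 114.]
fing [327.79766192 154.33900119] crop [204.  87.]
```

Projected fingertip (205,114) and dome (216,117) match the picture, so the alignment is right. I descend on green.

>>> carry_out:
  moves: [0.3, 0, 0, 0, 0, 0, 0.3, 0, 0, 0, 0, 0, 0.3, 0, 0, 0, 0, 0, 0.3, 0, 0, 0, 0, 0, 0.3, 0, 0, 0, 0, 0, 0.16, 0, 0, 0, 0, 0, 0, 0, 0, 0, 0, 0, 0, 0, 0, 0, 0, 0]

```text
clock: 22.25
position: [0.5555, -0.1726, 0.0555]
eef_rot: [[0.0, 0.165, 0.986], [-0.0, 0.986, -0.165], [-1.0, -0.0, 0.0]]
ft_force: [-0.4, 0.7, 0.4]
finger_gap: 0.085
```

>>> carry_out:
  moves: [0, 0, 0, 0, 0, 0, 0, 0, 0, 0, 0, 0, 0, 0, 0, 0, 0, 0, 0, 0, 0, 0, 0, 0, 0, 0, 0, 0, 0, 0, 0, 0, 0, 0, 0, 0, 0, 0, 0, 0, 0, 0, 0, 0, 0, 0, 0, 0]
  gripper: 30

```text
clock: 23.05
position: [0.5559, -0.1724, 0.0561]
eef_rot: [[0.001, 0.165, 0.986], [-0.0, 0.986, -0.165], [-1.0, 0.0, 0.001]]
ft_force: [0.1, 0.8, 5.9]
finger_gap: 0.0434
```

>>> carry_out:
  moves: [-0.2, 0, 0, 0, 0, 0, -0.3, 0, 0, -0.8, 0, 0, -0.3, 0, 0, -0.9, 0, 0, -0.3, 0, 0, -0.9, 0, 0, -0.3, 0, 0, -0.9, 0, 0, -0.3, 0, 0, -0.9, 0, 0, -0.3, 0, 0, -0.9, 0, 0, -0.2, 0, 0, -0.6, 0, 0]

```text
clock: 23.85
position: [0.5553, -0.1727, 0.1665]
eef_rot: [[0.0, -0.345, 0.939], [-0.0, 0.939, 0.345], [-1.0, -0.0, 0.0]]
ft_force: [1.2, -0.1, -3.1]
finger_gap: 0.0431
```

```bash
python3 st.py .4992 .2021
```

```text
23.85 [ 0.5553 -0.1727  0.1665] phi 110.16 xz -1.0 q6 -37.4 F [ 1.2 -0.1 -3.1] 0.0431
units dy 7.42 dz 1.53 to target; norm 7.579979327974234
```

>>> carry_out:
  moves: [0, 0.31, 0.07, 0, 0, 0, 0, 0.62, 0.13, 0, 0, 0, 0, 0.62, 0.13, 0, 0, 0, 0, 0.62, 0.13, 0, 0, 0, 0, 0.62, 0.13, 0, 0, 0, 0, 0.62, 0.13, 0, 0, 0, 0, 0.62, 0.13, 0, 0, 0, 0, 0.62, 0.13, 0, 0, 0]

```text
clock: 24.65
position: [0.5209, 0.0644, 0.1648]
eef_rot: [[-0.001, -0.341, 0.94], [-0.0, 0.94, 0.341], [-1.0, 0.0, -0.001]]
ft_force: [0.1, -0.2, -3.4]
finger_gap: 0.0434
```

>>> carry_out:
  moves: [0, 0.62, 0.13, 0, 0, 0, 0, 0.62, 0.13, 0, 0, 0, 0, 0.62, 0.13, 0, 0, 0, 0, 0.5, 0.1, 0, 0, 0, 0.2, 0.3, 0.05, 0, 0, 0, 0.3, 0.11, 0.01, 0, 0, 0, 0.3, 0, 0, 0, 0, 0, 0.2, 0, 0, 0, 0, 0]

```text
clock: 25.45
position: [0.4997, 0.2011, 0.1126]
eef_rot: [[-0.002, -0.341, 0.94], [-0.001, 0.94, 0.341], [-1.0, -0.0, -0.003]]
ft_force: [0.3, -0.9, -2.8]
finger_gap: 0.0433
```

>>> carry_out:
  moves: [0.3, 0, 0, 0, 0, 0, 0.3, 0, 0, 0, 0, 0, 0.3, 0, 0, 0, 0, 0, 0.2, 0, 0, 0, 0, 0, 0.2, 0, 0, 0, 0, 0, 0.1, 0, 0, 0, 0, 0, 0.1, 0, 0, 0, 0, 0, 0, 0, 0, 0, 0, 0]

```text
clock: 26.25
position: [0.5003, 0.2022, 0.0399]
eef_rot: [[-0.0, -0.342, 0.94], [-0.0, 0.94, 0.342], [-1.0, -0.0, -0.0]]
ft_force: [0.0, 1.6, -3.2]
finger_gap: 0.0432
```

```bash
python3 st.py .4992 .2021
```

```text
26.25 [0.5003 0.2022 0.0399] phi 110.0 xz -1.0 q6 2.0 F [ 0.   1.6 -3.2] 0.0432
units dy 0.01 dz -0.02 to target; norm 0.022385010316449166
```

>>> carry_out:
  moves: [0.04, 0, 0, 0, 0, 0, 0.04, 0, 0, 0, 0, 0, 0.04, 0, 0, 0, 0, 0, 0.02, 0, 0, 0, 0, 0, 0.02, 0, 0, 0, 0, 0, 0.01, 0, 0, 0, 0, 0, 0, 0, 0, 0, 0, 0, 0, 0, 0, 0, 0, 0]

```text
clock: 27.05
position: [0.5005, 0.2023, 0.0321]
eef_rot: [[0.0, -0.342, 0.94], [0.0, 0.94, 0.342], [-1.0, 0.0, 0.0]]
ft_force: [-2.0, -0.0, 2.1]
finger_gap: 0.0433
```

>>> carry_out:
  moves: [0, 0, 0, 0, 0, 0, 0, 0, 0, 0, 0, 0, 0, 0, 0, 0, 0, 0, 0, 0, 0, 0, 0, 0, 0, 0, 0, 0, 0, 0, 0, 0, 0, 0, 0, 0, 0, 0, 0, 0, 0, 0, 0, 0, 0, 0, 0, 0]
  gripper: 80

```text
clock: 27.85
position: [0.5005, 0.2023, 0.0318]
eef_rot: [[-0.0, -0.342, 0.94], [-0.0, 0.94, 0.342], [-1.0, 0.0, -0.0]]
ft_force: [-0.4, 0.3, -0.5]
finger_gap: 0.0802
```

>>> carry_out:
  moves: [-0.35, 0, 0, 0, 0, 0, -0.4, 0, 0, 0, 0, 0, -0.4, 0, 0, 0.9, 0, 0, -0.35, 0, 0, 1, 0, 0, -0.35, 0, 0, 1, 0, 0, -0.35, 0, 0, 1, 0, 0, -0.3, 0, 0, 1, 0, 0, -0.2, 0, 0, 1, 0, 0]

```text
clock: 28.65
position: [0.5007, 0.2023, 0.1681]
eef_rot: [[0.001, 0.169, 0.986], [0.0, 0.986, -0.169], [-1.0, 0.001, 0.001]]
ft_force: [-1.2, -0.2, -0.1]
finger_gap: 0.0801
```

```bash
python3 st.py .625 -.181
```

```text
28.65 [0.5007 0.2023 0.1681] phi 80.28 xz -1.0 q6 31.7 F [-1.2 -0.2 -0.1] 0.0801
units dy -7.14 dz 3.74 to target; norm 8.059211981653936
```

>>> carry_out:
  moves: [0, -0.8, 0.42, 0, 0, 0, 0, -0.8, 0.42, 0, 0, 0, 0, -0.8, 0.42, 0, 0, 0, 0, -0.8, 0.42, 0, 0, 0, 0, -0.8, 0.42, 0, 0, 0, 0, -0.8, 0.42, 0, 0, 0, 0, -0.8, 0.42, 0, 0, 0, 0, -0.8, 0.42, 0, 0, 0]
  gripper: 85

```text
clock: 29.45
position: [0.6136, -0.1431, 0.1668]
eef_rot: [[0.0, 0.165, 0.986], [0.0, 0.986, -0.165], [-1.0, 0.0, 0.0]]
ft_force: [0.3, 1.0, 1.4]
finger_gap: 0.0847
```

>>> carry_out:
  moves: [0, -0.45, 0.22, 0, 0, 0, 0, -0.22, 0.1, 0, 0, 0, 0, -0.07, 0.03, 0, 0, 0, 0.1, 0, 0, 0, 0, 0, 0.2, 0, 0, 0, 0, 0, 0.2, 0, 0, 0, 0, 0, 0.1, 0, 0, 0, 0, 0, 0, 0, 0, 0, 0, 0]

```text
clock: 30.25
position: [0.6239, -0.1798, 0.1355]
eef_rot: [[-0.002, 0.165, 0.986], [0.001, 0.986, -0.165], [-1.0, 0.0, -0.002]]
ft_force: [-0.3, -0.6, -0.4]
finger_gap: 0.0849
```

```bash
python3 st.py .625 -.181;  python3 - <<'E'
from h import *
b=camera('side')[100:460,200:500,::-1]
cv2.imwrite('pics/a6.png',cv2.resize(b,None,fx=1.6,fy=1.6))
E
```

```text
30.25 [ 0.6239 -0.1798  0.1355] phi 80.53 xz -1.0 q6 -6.6 F [-0.3 -0.6 -0.4] 0.0849
units dy -0.02 dz 0.03 to target; norm 0.03371281963732032
```

View pics/a6.png

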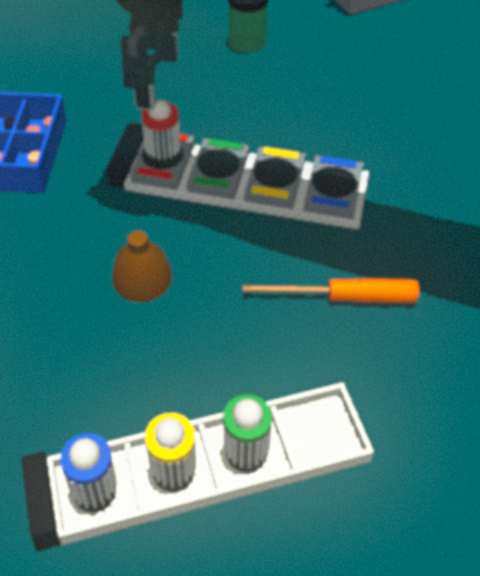

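Blue, yellow and green stand in the tray. The gripper tip (145,95) is over red (160,108), with the same offset as before.

>>> carry_out:
  moves: [0.3, 0, 0, 0, 0, 0, 0.3, 0, 0, 0, 0, 0, 0.3, 0, 0, 0, 0, 0, 0.3, 0, 0, 0, 0, 0, 0.3, 0, 0, 0, 0, 0, 0.13, 0, 0, 0, 0, 0, 0, 0, 0, 0, 0, 0, 0, 0, 0, 0, 0, 0]

```text
clock: 31.1
position: [0.6246, -0.1806, 0.0557]
eef_rot: [[0.0, 0.165, 0.986], [-0.0, 0.986, -0.165], [-1.0, -0.0, 0.0]]
ft_force: [0.1, -0.9, 0.9]
finger_gap: 0.0855
```

>>> carry_out:
  moves: [0, 0, 0, 0, 0, 0, 0, 0, 0, 0, 0, 0, 0, 0, 0, 0, 0, 0, 0, 0, 0, 0, 0, 0, 0, 0, 0, 0, 0, 0, 0, 0, 0, 0, 0, 0, 0, 0, 0, 0, 0, 0, 0, 0, 0, 0, 0, 0]
  gripper: 30

```text
clock: 31.9
position: [0.6248, -0.1805, 0.0561]
eef_rot: [[0.001, 0.165, 0.986], [-0.0, 0.986, -0.165], [-1.0, 0.0, 0.001]]
ft_force: [0.2, 2.0, 5.9]
finger_gap: 0.0429
```

>>> carry_out:
  moves: [-0.2, 0, 0, 0, 0, 0, -0.3, 0, 0, -0.8, 0, 0, -0.3, 0, 0, -0.9, 0, 0, -0.3, 0, 0, -0.9, 0, 0, -0.3, 0, 0, -0.9, 0, 0, -0.3, 0, 0, -0.9, 0, 0, -0.3, 0, 0, -0.9, 0, 0, -0.2, 0, 0, -0.6, 0, 0]

```text
clock: 32.7
position: [0.6243, -0.1806, 0.1664]
eef_rot: [[0.0, -0.345, 0.939], [-0.0, 0.939, 0.345], [-1.0, -0.0, -0.0]]
ft_force: [0.2, -0.6, -2.4]
finger_gap: 0.0434
```

```bash
python3 st.py .4315 .1776
```

```text
32.7 [ 0.6243 -0.1806  0.1664] phi 110.16 xz -1.0 q6 -36.3 F [ 0.2 -0.6 -2.4] 0.0434
units dy 8.05 dz -1.15 to target; norm 8.136414491469761
```

>>> carry_out:
  moves: [0, 0.34, -0.05, 0, 0, 0, 0, 0.67, -0.1, 0, 0, 0, 0, 0.67, -0.1, 0, 0, 0, 0, 0.67, -0.1, 0, 0, 0, 0, 0.67, -0.1, 0, 0, 0, 0, 0.67, -0.1, 0, 0, 0, 0, 0.67, -0.1, 0, 0, 0, 0, 0.67, -0.1, 0, 0, 0]

```text
clock: 33.5
position: [0.5021, 0.0439, 0.1653]
eef_rot: [[-0.001, -0.342, 0.94], [-0.0, 0.94, 0.342], [-1.0, -0.0, -0.001]]
ft_force: [0.0, 0.6, -2.7]
finger_gap: 0.043
```

>>> carry_out:
  moves: [0, 0.67, -0.1, 0, 0, 0, 0, 0.67, -0.1, 0, 0, 0, 0, 0.67, -0.1, 0, 0, 0, 0, 0.5, -0.07, 0, 0, 0, 0.2, 0.35, -0.04, 0, 0, 0, 0.3, 0.16, -0.01, 0, 0, 0, 0.3, 0, 0, 0, 0, 0, 0.2, 0, 0, 0, 0, 0]

```text
clock: 34.3
position: [0.4315, 0.177, 0.1132]
eef_rot: [[-0.002, -0.342, 0.94], [-0.001, 0.94, 0.342], [-1.0, -0.0, -0.002]]
ft_force: [0.6, -0.4, -2.3]
finger_gap: 0.0433
```

>>> carry_out:
  moves: [0.3, 0, 0, 0, 0, 0, 0.3, 0, 0, 0, 0, 0, 0.3, 0, 0, 0, 0, 0, 0.2, 0, 0, 0, 0, 0, 0.2, 0, 0, 0, 0, 0, 0.1, 0, 0, 0, 0, 0, 0.1, 0, 0, 0, 0, 0, 0, 0, 0, 0, 0, 0]

```text
clock: 35.1
position: [0.4317, 0.1777, 0.0399]
eef_rot: [[-0.0, -0.342, 0.94], [-0.0, 0.94, 0.342], [-1.0, -0.0, -0.0]]
ft_force: [0.1, -0.6, -2.7]
finger_gap: 0.0434
```

```bash
python3 st.py .4315 .1776
```

```text
35.1 [0.4317 0.1777 0.0399] phi 109.99 xz -1.0 q6 2.4 F [ 0.1 -0.6 -2.7] 0.0434
units dy -0.00 dz -0.01 to target; norm 0.005083632214654764
```

>>> carry_out:
  moves: [0.04, 0, 0, 0, 0, 0, 0.04, 0, 0, 0, 0, 0, 0.04, 0, 0, 0, 0, 0, 0.02, 0, 0, 0, 0, 0, 0.02, 0, 0, 0, 0, 0, 0.01, 0, 0, 0, 0, 0, 0, 0, 0, 0, 0, 0, 0, 0, 0, 0, 0, 0]

```text
clock: 35.9
position: [0.4319, 0.1778, 0.0321]
eef_rot: [[0.0, -0.342, 0.94], [0.0, 0.94, 0.342], [-1.0, -0.0, 0.0]]
ft_force: [-1.3, -0.2, 1.2]
finger_gap: 0.0432
```

Contact. I release, lift, and back away towards the rack side for a clear view.

>>> carry_out:
  moves: [0, 0, 0, 0, 0, 0, 0, 0, 0, 0, 0, 0, 0, 0, 0, 0, 0, 0, 0, 0, 0, 0, 0, 0, 0, 0, 0, 0, 0, 0, 0, 0, 0, 0, 0, 0, 0, 0, 0, 0, 0, 0, 0, 0, 0, 0, 0, 0]
  gripper: 80

```text
clock: 36.7
position: [0.4319, 0.1777, 0.0318]
eef_rot: [[-0.0, -0.342, 0.94], [-0.0, 0.94, 0.342], [-1.0, -0.0, -0.0]]
ft_force: [0.3, 0.6, -0.2]
finger_gap: 0.0798
```

>>> carry_out:
  moves: [-0.35, 0, 0, 0, 0, 0, -0.4, 0, 0, 0, 0, 0, -0.4, 0, 0, 0.9, 0, 0, -0.35, 0, 0, 1, 0, 0, -0.35, 0, 0, 1, 0, 0, -0.35, 0, 0, 1, 0, 0, -0.3, 0, 0, 1, 0, 0, -0.2, 0, 0, 1, 0, 0]

```text
clock: 37.5
position: [0.4321, 0.1778, 0.168]
eef_rot: [[0.001, 0.169, 0.986], [0.0, 0.986, -0.169], [-1.0, 0.001, 0.001]]
ft_force: [0.5, 0.0, -0.0]
finger_gap: 0.0801
```

>>> carry_out:
  moves: [0, -0.8, 0, 0, 0, 0, 0, -0.8, 0, 0, 0, 0, 0, -0.8, 0, 0, 0, 0, 0, -0.8, 0, 0, 0, 0, 0, -0.8, 0, 0, 0, 0, 0, -0.6, 0, 0, 0, 0, 0, -0.3, 0, 0, 0, 0, 0, 0, 0, 0, 0, 0]

```text
clock: 38.3
position: [0.3911, -0.0653, 0.1669]
eef_rot: [[0.0, 0.168, 0.986], [-0.0, 0.986, -0.168], [-1.0, -0.0, 0.0]]
ft_force: [-0.4, -0.7, -0.8]
finger_gap: 0.0796
```

```bash
python3 st.py; python3 - <<'E'
from h import *
I={}
for n in('top','side'):
    I[n]=camera(n)[:,:,::-1].copy()
D={}
T=np.array([.533,.2143]);a=np.radians(19.9);u=np.array([np.cos(a),np.sin(a)]);v=np.array([-u[1],u[0]])
for k,s in zip(('blue','yellow','green','red'),(108,36,-36,-108)):
    C=T+u*s/1000
    for n in I:
        m=camera_model(n);q=cv2.projectPoints(np.float64([[*C,.068]]),m['rvec'],m['tvec'],m['mtx'],None)[0].ravel()
        w=np.zeros((480,640),np.uint8);cv2.circle(w,tuple(int(i) for i in q),24,1,-1)
        c=big(w&cmask(cv2.cvtColor(I[n],cv2.COLOR_BGR2HSV),k).astype(np.uint8));D[n]=cv2.fitEllipse(cv2.convexHull(c))[0]
    p=tri(D['top'],D['side']);d=p[:2]-C;print(k,p.round(4),'off mm x %.1f y %.1f'%(d@u*1e3,d@v*1e3))
x=cv2.resize(I['top'][150:360,100:280],None,fx=2,fy=2);b=cv2.resize(I['side'][310:460,200:450],None,fx=1.7,fy=1.7)
c=np.zeros((420,x.shape[1]+b.shape[1],3),np.uint8);c[:x.shape[0],:x.shape[1]]=x;c[:b.shape[0],x.shape[1]:]=b;cv2.imwrite('pics/a7.png',c)
E
```

```text
38.3 [ 0.3911 -0.0653  0.1669] phi 80.32 xz -1.0 q6 0.2 F [-0.4 -0.7 -0.8] 0.0796
blue [0.6365 0.2504 0.0717] off mm x 1.6 y -1.3
yellow [0.5662 0.2261 0.071 ] off mm x -0.8 y -0.2
green [0.4999 0.202  0.0725] off mm x 0.7 y -0.3
red [0.4313 0.1778 0.0709] off mm x -0.1 y 0.3
```

View pics/a7.png

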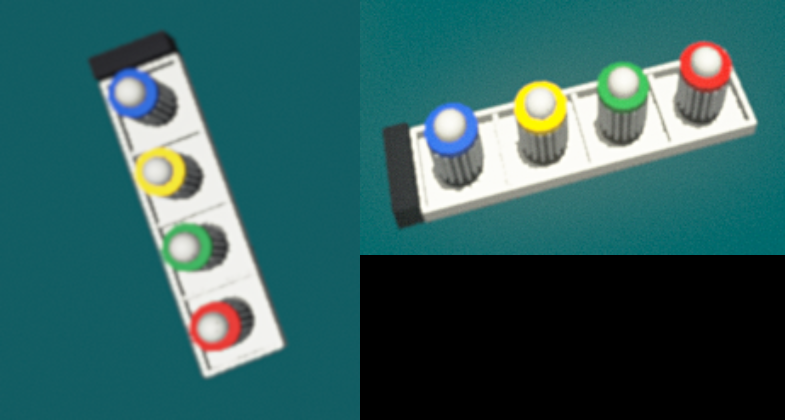

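All four stand upright near their compartment centres. From the tray's black block the order is blue, yellow, green, red. The arm is clear.

```bash
python3 -c "from station import hand_in; print(hand_in())"
```

```text
the job is handed in; nothing more can be done
None
```

I moved all four modules from the rack to the tray and handed the job in at about 38 s of the 106 s allowed. From the tray's black block they stand blue, yellow, green, red; on the rack, from its block, they stood red, green, yellow, blue.

- **Placement:** the last two-camera check put each module within about 2 mm of its estimated compartment centre, upright, at the expected collar height within a few mm.
- **Setting down:** I lowered each module until the wrist force showed contact and only then opened the fingers. The gripper ended open and clear of everything.
- **Disagreement:** the top and side cameras differed by up to about 5 mm in y. I used their mean, which matched the robot's own position readings and is well inside the 15 mm tolerance.

No check failed.

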